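Shut the beam and start the clamp bolt

ROBOT

A 6-joint arm with a two-finger parallel gripper is mounted at the origin on the work surface. World frame = base frame: x ahead of the robot, y to its left, z up, the work surface at z = 0. Lengths are in m, angles in rad, forces in N, time in s.
With the tool pointing down it reaches from about 0.425 to 0.925 m from the base axis. Payload 12.5 kg.
Tool frame: the origin (TCP) lies at the centre of the arm's flange, where the gripper is bolted on; the fingertips stand r.tip_extent ahead of it and the grasp point (between the pads) lies 155 mm ahead of it (r.tip_extent is the distance from the TCP to the fingertips, in m); z points along the fingers, y is the direction in which the jaws open and shut (so a half turn about z gives the same grasp; the last joint's range is limited). The gripper opens to 85 mm and grips with 20 to 120 N. Pads are 22 mm wide; open, the fingers measure 114 mm over their backs; the gripper's body (76 mm by 85 mm) begins 54 mm behind the grasp point. The pads swing forward as they close: fully open they stand 13 mm farther back than shut.
Start: joints at [1.023, 0.491, 1.559, -0, 1.092, -0.106], TCP at [0.267, 0.565, 0.405] pointing down, gripper open.
Joint ranges: [-3.1, 3.1], [-0.84, 2.19], [0.05, 2.79], [-1.13, 4.28], [0.06, 2.93], [-2.69, 2.69]. Speed limits (rad/s): [2.22, 2.22, 2.79, 3.14, 3.14, 3.14].

INTERFACE

Orientations are given as a rotation vector (axis times angle).
In Python, from bench import r gives the robot as it stands.
- The arm moves only by the shell command python3 -m handwheel 'ROWS' [OPENING]. ROWS is JSON, a list of rows, each an object of numbers: "tx", "ty", "tz": the shift along the tool's x, y, z in cm; "rx", "ry", "rz": the turn, a rotation vector about the tool's x, y, z in rad. In form: [{"tx": .., "ty": .., "tz": .., "rx": .., "ry": .., "rz": ..}, ...]. A call has 1 to 8 rows; each row shifts and turns the commanded pose from where the row before left it, along the tool's axes as they then stand; what a row does not reach is not made up. A row lasts 1/8 s, in which the tool goes at most 62.5 mm and 10.7 degrees, less where a joint would pass 70% of its speed; a pose out of reach is approached as far as the arm can. A call with a gripper value outside its range is refused whole. OPENING is the opening, from -1 (shut) to 1 (fully open), so that 0 is half open, set as the call begins (- or left out, the last holds). The fingers move at their own pace and stop on an object; the grip force is fixed at half the most. Time passes only in rows, so rows that do not move let the fingers close. It gives the time, the measured TCP pose, the force and the opening at its end, in the units of the state.
- r.sense(): the state, without advancing time (a new reading comes with each control period).
- r.get_image(name): name is "scene" or "top" or "wrist"; returns (picture, depth): 400x640x3 uint8, red, green, blue; 400x640 float32, m along the optical axis (not along the pixel's ray), 0 where there is no reading.
- r.camera_info(name): a dict with "camera_matrix" (3x3 intrinsics, pixels), "k1" (the pictures are not rectified: a ray, as slopes to the right and down, at radius r is drawn at 1 + k1 r^2 times it, then the intrinsics apply), "origin" and "attitude" of the camera in the world; the wrist camera has in their place "tool_from_camera" (4x4, takes a point from camera to tool coordinates, whose origin is the TCP and whose axes are the flange's). Camera axes: x right, y down, z forward; pixel columns grow to the right and rows downward; lengths in m; the calibration is good to about 2 mm. A picture is of the moment at which its call begins: read the wrist's pose just before it. camera_info takes no time and is no camera call.
- r.close_job(): hands the job in, once; it reports no verdict.
The state is a dict: "t": time; "joint_positions": joint angles; "joint_vel": joint speeds; "joint_efforts": joint torques, N m; "tool_pos": TCP position; "orientation": TCP orientation; "wrist_force": force on the tool from outside, world axes, zero at the start; "torque": the same for the moment, N m; "gripper_width": opening from 0.0 (shut) to 1.0 (fully open).
Only numpy, scipy, OpenCV 4.12 (cv2) and the standard library are available. Lean on these libraries where they do the work, as an engineer would, in place of code of your own. Each camera call takes 0.05 s, during which the arm holds its last target.

TASK

Make the bench safe by bringing the raised beam shutter fully down by its handle. Then start the T-headed clamp bolt that stands loose in its boss: without lifting it out, turn it backward (anticlockwise seen from above), loosely enough that it can sink between the fingers, until it drops into its thread, then turn it forward (clockwise) one full turn. Leave the other things where they are, and finish still holding the bolt's T-head in a firm grip, not letting go.

Things in the scene. Friction and masses are not known exactly. Their poses are not given: they have to be found in the camera images.
- shutter (a joint): height of the beam shutter's sash above fully shut, m: 0 = fully down, up to 0.085; it starts raised by 45 to 80 mm. The sash slides straight up and down, stays where it is left, and needs a downward push of about 3 N (upward about 10 N).
- shutter_handle (a point): centre of the shutter's handle, a plain steel block on the top edge of the sash, 60 mm long (along the sash), 14 mm thick, 26 mm high, gripped across its thickness from above. With the shutter fully down its centre is 175 mm above the bench.
- shutter_frame: fixed shutter frame: sheet-metal sash 134 mm wide, 6 thick, 150 high between two black uprights (190 mm high, 138 mm apart inside) on a 190 x 190 mm base plate 12 mm thick; a laser head (90 x 80 mm, top at 112 mm) stands behind, its near face 45 mm from the sash. Origin on the bench below the middle of the sash; y axis along sash and handle, x axis towards the laser head.
- boss: fixed threaded boss: aluminium, foot 120 x 90 x 12 mm, upright round body 52 mm across, top 72 mm above the bench; bore with a coarse two-start right-hand thread. Once dropped in, each clockwise turn takes the bolt down 16 mm (it keeps its place when let go), so after one full turn the bolt's origin is about 100 mm above the bench. Origin on the bench on the bore's axis, z up.
- bolt: loose bolt, about 0.2 kg, upright in the bore. Origin: centre of its T-bar, 64 mm long (x), 14 thick (y), 24 high (z up), 14 mm neck below. At first its lugs stand on the thread's flat top, origin 123 mm above the bench. Turned anticlockwise 30 to 125 degrees it falls 7 mm by its weight if free to sink; the spot is 30 degrees wide, then a stop. Turns easily (under 0.2 N m).
- bolt_end (a point): middle of one end face of the T-bar, 32 mm from the bolt's origin along its x axis; this half of the bar has an 8 mm black cross-hole plug, the other half is plain.
- driver: a bystander: black-handled screwdriver, 170 mm long, 26 mm thick, lying flat; origin under its middle
- solvent: a bystander: closed white plastic bottle, 52 mm across, 120 mm tall, standing; origin at the centre of its base
- mouse: a bystander: black computer mouse, 100 x 58 x 33 mm; origin under its middle
- post: a bystander: plain steel optics post standing upright, 25 mm across (foot 32 mm), 75 mm tall; origin at the centre of its base
- lens: a bystander: black lens ring lying flat, 44 mm across, 18 mm tall; origin at the centre of its underside
- torch: a bystander: black pen torch lying flat, 135 mm long, 22 mm thick; origin under its middle
- wrench: a bystander: steel spanner lying flat, 150 mm long; origin under its middle

How it is judged:
By the outcome, as a careful person would: the job done as asked, in the order asked, and still so for the second after the job is handed in, while the arm keeps its last pose, push and grip.
It also fails if it takes over 72 s, if anything falls off the work surface, if the arm or the gripper's body presses on something with over 40 N, if the wrist force passes 120 N, or if a joint passes its speed limit or range.

## Working session

There is one attempt and no reset: what is moved stays moved. The work goes in short steps, Python scripts to look and compute and a shell command to move; the robot and the scene stay as the last step left them, time stands still between calls to the robot, and variables do not carry over. Pictures are saved under pics/ and viewed, and the job is handed in when it is done.

```bash
ls; mkdir -p pics; python3 - <<'E'
from bench import r
import cv2
print(r.sense(), r.tip_extent)
for n in ["scene","top","wrist"]:
    im,d=r.get_image(n); cv2.imwrite(f"pics/{n}0.png",im[:,:,::-1]); print(n,r.camera_info(n),(d>0).mean())
E
```

```text
pics
{'t': 0.0, 'joint_positions': array([ 1.02343781e+00,  4.91550555e-01,  1.55946889e+00,  6.13083194e-06,
        1.09169539e+00, -1.05611876e-01]), 'joint_vel': array([ 0.00118106, -0.00014038, -0.00050045, -0.00156104, -0.000798  ,
       -0.00030986]), 'joint_efforts': array([ 2.00015770e-04, -6.18455386e+01, -2.61594415e+01, -1.42013382e-04,
        4.04928258e-03, -2.54917452e-06]), 'tool_pos': array([0.26716401, 0.56497593, 0.40412653]), 'orientation': array([-6.88190062e-01, -3.06491476e+00,  1.66667787e-03]), 'wrist_force': array([-0.0997528 , -0.70490471,  0.5559625 ]), 'torque': array([-0.02141552,  0.01371433,  0.02745862]), 'gripper_width': 1.0017245441920226} 0.1734
scene {'camera_matrix': array([[410.37319129,   0.        , 308.48451708],
       [  0.        , 410.37319129, 199.40674685],
       [  0.        ,   0.        ,   1.        ]]), 'k1': 0.007718189151775134, 'origin': array([ 0.96674207, -0.21914857,  0.96728126]), 'attitude': array([-2.27151858, -1.36656742,  0.37449929])} 0.99583203125
top {'camera_matrix': array([[492.85841893,   0.        , 323.37909107],
       [  0.        , 492.85841893, 199.92449316],
       [  0.        ,   0.        ,   1.        ]]), 'k1': -0.08102067019806379, 'origin': array([0.28272922, 0.0178742 , 1.49563844]), 'attitude': array([-2.16522312,  2.10146188, -0.21263308])} 0.99601171875
wrist {'camera_matrix': array([[288.33838545,   0.        , 320.07924816],
       [  0.        , 288.33838545, 197.39557379],
       [  0.        ,   0.        ,   1.        ]]), 'k1': -0.012681091239698367, 'tool_from_camera': array([[ 4.09006201e-04, -9.48977242e-01, -3.15344298e-01,
         8.19020019e-02],
       [ 9.99999786e-01,  2.26965747e-04,  6.13998052e-04,
        -5.33063721e-05],
       [-5.11097823e-04, -3.15344482e-01,  9.48977132e-01,
         3.03777619e-02],
       [ 0.00000000e+00,  0.00000000e+00,  0.00000000e+00,
         1.00000000e+00]])} 0.99572265625
```

View pics/scene0.png

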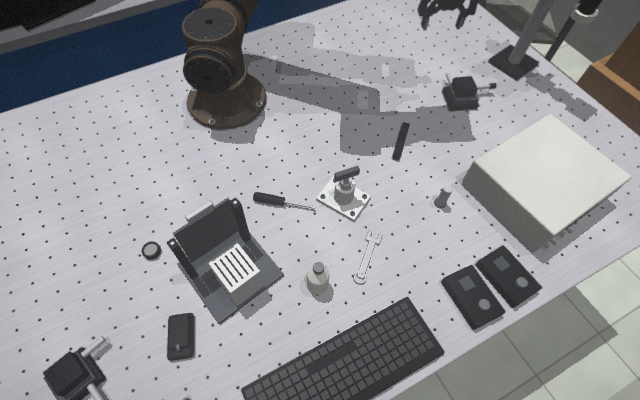

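View pics/top0.png

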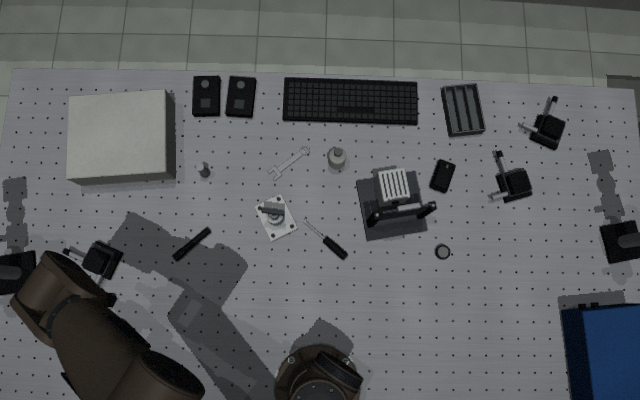

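View pics/wrist0.png

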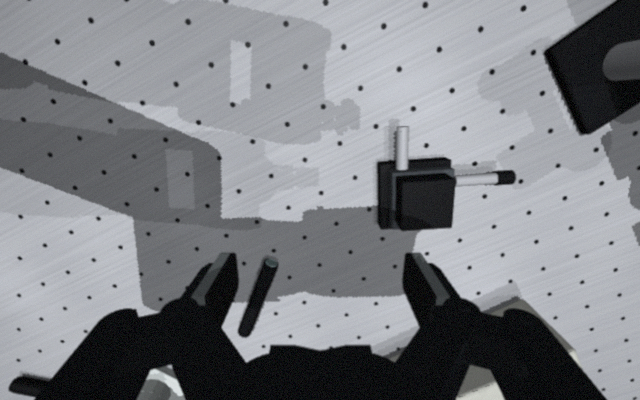

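The scene view shows the shutter (≈225,260) and the boss with its bolt (≈345,185). In the top view they are at ≈(395,205) and ≈(275,213). I'll zoom in on both and write the ray helpers.

```bash
cat > h.py <<'E'
import numpy as np, cv2
from scipy.spatial.transform import Rotation as R
from bench import r
def campose(n,s=None):
    c=r.camera_info(n)
    if n!="wrist": return c,R.from_rotvec(c["attitude"]).as_matrix(),np.array(c["origin"])
    s=s or r.sense(); T=np.array(c["tool_from_camera"]); A=R.from_rotvec(s["orientation"]).as_matrix()
    return c,A@T[:3,:3],A@T[:3,3]+s["tool_pos"]
def rays(n,px,s=None):
    c,A,o=campose(n,s); K=c["camera_matrix"]; k=c["k1"]
    px=np.atleast_2d(np.asarray(px,float))
    d=cv2.undistortPoints(px.reshape(-1,1,2),K,np.array([k,0,0,0.])).reshape(-1,2)
    return o,(A@np.c_[d,np.ones(len(d))].T).T
def plane(n,px,z,s=None):
    o,d=rays(n,px,s); return o+d*((z-o[2])/d[:,2])[:,None]
def cloud(n,depth,s=None):
    v,u=np.mgrid[0:400,0:640]; px=np.c_[u.ravel(),v.ravel()]
    o,d=rays(n,px,s); P=o+d*depth.reshape(-1,1)
    return P.reshape(400,640,3)
def tri(obs):
    M=np.zeros((3,3));b=np.zeros(3)
    for o,d in obs:
        d=d.ravel()/np.linalg.norm(d);Q=np.eye(3)-np.outer(d,d);M+=Q;b+=Q@o
    return np.linalg.solve(M,b)
def proj(n,P,s=None):
    c,A,o=campose(n,s); q=(np.atleast_2d(P)-o)@A; x=q[:,:2]/q[:,2:]; r2=(x**2).sum(1,keepdims=True)
    x=x*(1+c["k1"]*r2); K=c["camera_matrix"]; return x*[K[0,0],K[1,1]]+[K[0,2],K[1,2]]
E
python3 - <<'E'
import cv2,numpy as np
s=cv2.imread('pics/scene0.png');t=cv2.imread('pics/top0.png')
def c(im,x,y,w,h,f): return cv2.resize(im[y:y+h,x:x+w],None,fx=f,fy=f,interpolation=cv2.INTER_CUBIC)
cv2.imwrite('pics/z1.png',np.hstack([c(s,150,180,150,150,4)[:, :],]))
cv2.imwrite('pics/z2.png',c(s,300,150,90,75,8))
cv2.imwrite('pics/z3.png',c(t,240,155,210,100,3.8))
E
```

```text
(no output)
```

View pics/z1.png

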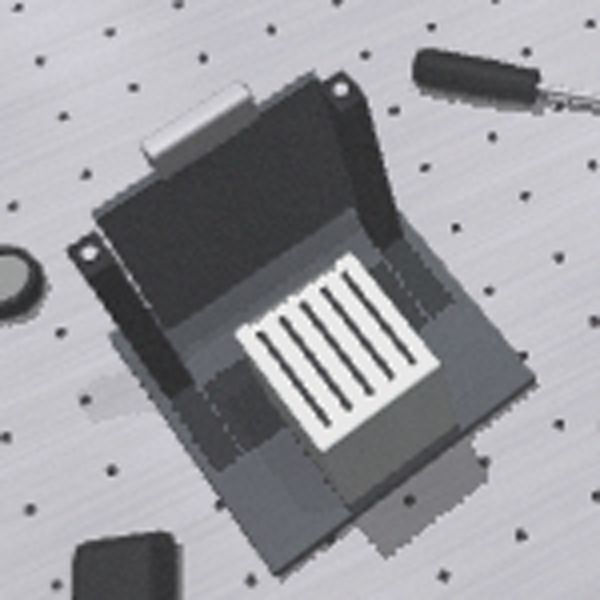

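View pics/z2.png

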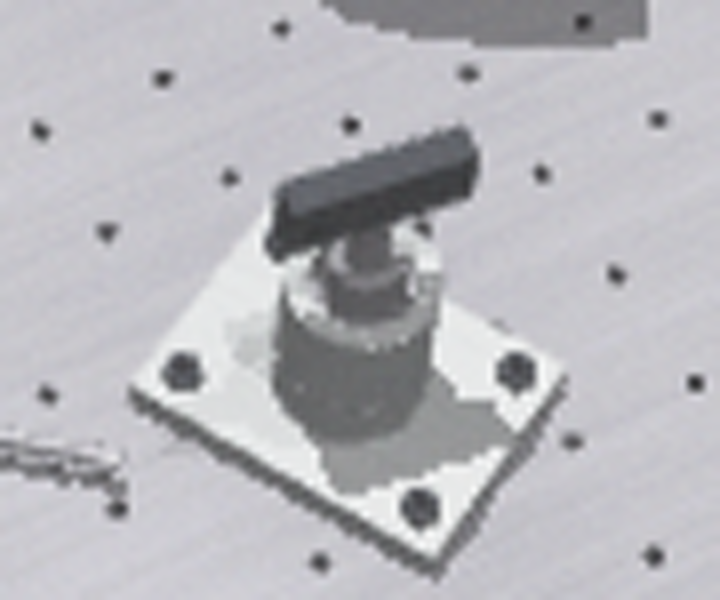

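View pics/z3.png

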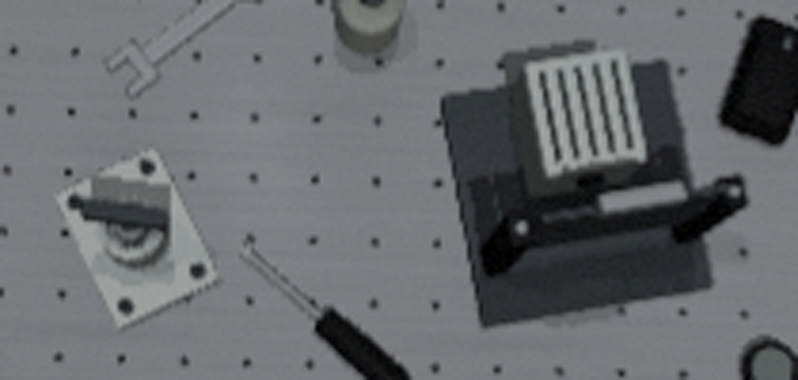

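The zooms show the handle as a bright bar, in scene at ≈(187–213, 202–218) and in top at ≈(398–421, 205–209). The T-bar is dark, in scene at ≈(334–359, 167–181) and in top at ≈(260–284, 208–215). Next I'll segment and measure both.

```bash
python3 - <<'E'
from h import *
ims={};
for n in ["scene","top"]:
    im,d=r.get_image(n); P=cloud(n,d); ims[n]=(im,d,P); np.savez(f"/tmp/{n}.npz",im=im,d=d,P=P)
def seg(n,box,cond):
    im,d,P=ims[n];x0,y0,x1,y1=box
    m=np.zeros(d.shape,bool);m[y0:y1,x0:x1]=True
    return m&cond(P)
for n,box in [("scene",(140,180,300,330)),("top",(340,160,450,250))]:
    P=ims[n][2]; m=seg(n,box,lambda P:P[...,2]>0.205)
    q=P[m]; print(n,"handle z pct",np.percentile(q[:,2],[5,50,95,100]),m.sum())
    zt=np.percentile(q[:,2],90); t=q[q[:,2]>zt-.006]
    rc=cv2.minAreaRect(t[:,:2].astype(np.float32)*1000); print(rc, t.mean(0))
for n,box in [("scene",(300,150,390,225)),("top",(240,190,300,245))]:
    P=ims[n][2]; m=seg(n,box,lambda P:P[...,2]>0.105)
    q=P[m]; print(n,"bar z pct",np.percentile(q[:,2],[5,50,95,100]),m.sum())
    t=q[q[:,2]>.127]
    rc=cv2.minAreaRect(t[:,:2].astype(np.float32)*1000); print(rc,t.mean(0))
E
```

```text
scene handle z pct [0.20749311 0.23083329 0.96728126 0.96728126] 731
((966.7421264648438, -219.14857482910156), (0.0, 0.0), 0.0) [ 0.96674207 -0.21914857  0.96728126]
top handle z pct [0.21478185 0.24501851 1.49563844 1.49563844] 271
((282.7292175292969, 17.87419891357422), (0.0, 0.0), 0.0) [0.28272922 0.0178742  1.49563844]
scene bar z pct [0.11365874 0.13277334 0.96728126 0.96728126] 266
((714.967529296875, -43.39427185058594), (58.5186882019043, 611.3067016601562), 49.61445999145508) [0.57602045 0.08148342 0.26992482]
top bar z pct [0.11698511 0.13495372 1.49563844 1.49563844] 156
((407.91546630859375, 75.48169708251953), (270.8031311035156, 51.24983215332031), 35.42722702026367) [0.4688929  0.12284381 0.32638029]
```

```bash
python3 - <<'E'
from h import *
def load(n):
    z=np.load(f"/tmp/{n}.npz"); return z["im"],z["d"],z["P"]
def box(d,b):
    m=np.zeros(d.shape,bool);m[b[1]:b[3],b[0]:b[2]]=True; return m&(d>0)
for n,b in [("scene",(140,180,300,330)),("top",(340,160,450,250))]:
    im,d,P=load(n); m=box(d,b)&(P[...,2]>.205)&(P[...,2]<.35)
    q=P[m]; print(n,np.percentile(q[:,2],[5,25,50,75,90,99]),m.sum())
    g=im.mean(2)
    mm=box(d,b)&(g>(130 if n=='scene' else 95))&(P[...,2]>.19)&(P[...,2]<.35)
    px=np.argwhere(mm)[:,::-1].astype(np.float32); rc=cv2.minAreaRect(px); print(len(px),rc,P[mm].mean(0),np.percentile(P[mm][:,2],[5,50,95]))
    print(np.round(cv2.boxPoints(rc),1).tolist())
for n,b in [("scene",(300,150,390,225)),("top",(240,190,300,245))]:
    im,d,P=load(n); m=box(d,b)&(P[...,2]>.108)&(P[...,2]<.2)
    px=np.argwhere(m)[:,::-1].astype(np.float32); rc=cv2.minAreaRect(px); print(n,len(px),rc, np.round(cv2.boxPoints(rc),1).tolist())
    q=P[m]; print(np.percentile(q[:,2],[5,25,50,75,90,99])); t=q[q[:,2]>.128]
    print(t.mean(0), cv2.minAreaRect(t[:,:2].astype(np.float32)*1000))
    # boss: foot
    m=box(d,b)&(P[...,2]>.068)&(P[...,2]<.076)
    q=P[m];print("bosstop",len(q),q.mean(0))
for n,b in [("scene",(300,150,390,225)),("top",(240,190,300,245))]:
    im,d,P=load(n); g=im.mean(2)
    for c in P[box(d,b)&(g>170 if n=='scene' else g>130)][:0]: pass
    m=box(d,b)&(P[...,2]>.008)&(P[...,2]<.016); q=P[m]; rc=cv2.minAreaRect(q[:,:2].astype(np.float32)*1000); print(n,"foot",rc)
E
```

```text
scene [0.20730511 0.21533035 0.22536825 0.24412264 0.24653704 0.24826431] 645
187 ((198.90740966796875, 216.31124877929688), (17.610572814941406, 77.10175323486328), 56.523719787597656) [ 0.50231222 -0.2222571   0.23992105] [0.19192412 0.24588287 0.24816076]
[[161.89999389648438, 230.1999969482422], [226.1999969482422, 187.6999969482422], [235.89999389648438, 202.39999389648438], [171.60000610351562, 244.89999389648438]]
top [0.21449289 0.2218379  0.24293942 0.24694388 0.24939421 0.25229688] 226
108 ((404.13201904296875, 207.47598266601562), (5.0982346534729, 58.04832458496094), 79.69515228271484) [ 0.50297613 -0.22021621  0.24341635] [0.20365442 0.24664218 0.25093183]
[[375.1000061035156, 210.1999969482422], [432.20001220703125, 199.8000030517578], [433.1000061035156, 204.8000030517578], [376.0, 215.1999969482422]]
scene 235 ((346.7644958496094, 173.83750915527344), (9.987523078918457, 26.85087776184082), 72.47443389892578) [[332.5, 173.10000610351562], [358.1000061035156, 165.0], [361.1000061035156, 174.60000610351562], [335.5, 182.60000610351562]]
[0.11360486 0.12203699 0.13168886
[... 210 characters left out ...]
72]
top 136 ((272.4499816894531, 210.84996032714844), (23.193105697631836, 6.081118583679199), 8.130102157592773) [[260.5, 212.1999969482422], [261.3999938964844, 206.1999969482422], [284.3999938964844, 209.5], [283.5, 215.5]]
[0.11698511 0.13182024 0.13435556 0.13637314 0.13794734 0.14036111]
[0.49943955 0.140073   0.13492413] ((499.7662048339844, 140.96719360351562), (63.110958099365234, 14.33044719696045), 84.20048522949219)
bosstop 86 [0.49569145 0.14262859 0.07160187]
scene foot ((497.68505859375, 118.62234497070312), (146.9873046875, 125.70718383789062), 30.737279891967773)
top foot ((501.98077392578125, 158.26370239257812), (147.70022583007812, 176.44497680664062), 3.7707772254943848)
```

```bash
python3 - <<'E'
from h import *
def load(n):
    z=np.load(f"/tmp/{n}.npz"); return z["im"],z["d"],z["P"]
def box(d,b):
    m=np.zeros(d.shape,bool);m[b[1]:b[3],b[0]:b[2]]=True; return m&(d>0)
for nm,lo,hi,B in [("handle",.238,.26,{"scene":(140,180,300,330),"top":(340,160,450,250)}),("bar",.128,.145,{"scene":(300,150,390,225),"top":(240,190,300,245)}),("uprights",.183,.197,{"scene":(140,180,300,330),"top":(340,160,450,250)})]:
  for n,b in B.items():
    im,d,P=load(n); q=P[box(d,b)&(P[...,2]>lo)&(P[...,2]<hi)]
    rc=cv2.minAreaRect(q[:,:2].astype(np.float32)*1000)
    w,v=np.linalg.eigh(np.cov(q[:,:2].T)); a=np.degrees(np.arctan2(v[1,1],v[0,1]))
    print(nm,n,len(q),np.median(q[:,2]),"centre",rc[0],rc[1],"dir",a)
    pts=cv2.boxPoints(rc).round(); print(pts.tolist())
    if nm!="uprights":
        c=np.r_[np.array(rc[0])/1000,np.median(q[:,2])]
        u=proj(n,c); print("px",u)
# two-view: image-mask centroid of top faces
from numpy import *
E
```

```text
handle scene 222 0.2455690483511772 centre (502.70599365234375, -220.32188415527344) (15.553866386413574, 58.929264068603516) dir 101.21358998404676
[[490.0, -193.0], [501.0, -251.0], [516.0, -248.0], [505.0, -190.0]]
px [[198.67476048 209.67957488]]
handle top 132 0.24640061039343297 centre (503.89971923828125, -221.1395263671875) (14.350944519042969, 60.037017822265625) dir 101.47418635585068
[[491.0, -193.0], [503.0, -252.0], [517.0, -249.0], [505.0, -190.0]]
px [[408.77608992 206.03730062]]
bar scene 145 0.13377499948300342 centre (498.32080078125, 140.8522186279297) (65.139892578125, 15.915105819702148) dir 83.0499404646223
[[486.0, 110.0], [502.0, 108.0], [511.0, 172.0], [495.0, 174.0]]
px [[346.8265649  171.22877771]]
bar top 115 0.13504105164520963 centre (499.7662048339844, 140.96719360351562) (63.110958099365234, 14.33044719696045) dir 82.7165050711545
[[489.0, 110.0], [504.0, 109.0], [510.0, 172.0], [496.0, 173.0]]
px [[272.09831285 210.20662521]]
uprights scene 396 0.18924841342064336 centre (502.10894775390625, -220.0885009765625) (25.31903076171875, 173.21351623535156) dir 101.12099519587098
[[472.0, -138.0], [507.0, -307.0], [532.0, -302.0], [497.0, -133.0]]
uprights top 144 0.18951282543837866 centre (504.40509033203125, -220.24801635742188) (24.133161544799805, 171.92628479003906) dir 101.07959769115529
[[475.0, -138.0], [510.0, -307.0], [534.0, -302.0], [499.0, -134.0]]
```

Measured in both views:

| Item | Centre (m) | Top (m) | Direction |
|---|---|---|---|
| Handle | (0.503, −0.2205) | 0.246 | 101.3° |
| T-bar | (0.499, 0.141) | 0.135 | 83° |

Now I'll lift and travel to the shutter.

```bash
cat >> h.py <<'E'
def togo(x,y,z,jaw_deg):
    s=r.sense(); A=R.from_rotvec(s["orientation"]).as_matrix()
    d=A.T@(np.array([x,y,z])-s["tool_pos"])*100
    jy=np.degrees(np.arctan2(A[1,1],A[0,1])); dz=-((jaw_deg-jy+90)%180-90)
    print("t",round(s["t"],2),"pos",s["tool_pos"].round(4),"jawdir",jy.round(2),"tilt",np.degrees(np.arccos(-A[2,2])).round(2),"F",s["wrist_force"].round(1),"w",round(s["gripper_width"],3),"j",s["joint_positions"].round(2))
    print("shift cm",d.round(2),"rz rad",np.radians(dz).round(4))
E
python3 -m handwheel '[{"tx":-4.3,"ty":-2.3,"tz":-0.8},{"tx":-4.3,"ty":-2.3,"tz":-0.8},{"tx":-4.3,"ty":-2.3,"tz":-0.8},{"tx":-4.3,"ty":-2.3,"tz":-0.8},{"tx":-4.3,"ty":-2.3,"tz":-0.8},{"tx":-4.3,"ty":-2.3,"tz":-0.8},{"tx":-4.3,"ty":-2.3,"tz":-0.8},{"tx":-4.3,"ty":-2.3,"tz":-0.8}]' 1
python3 -m handwheel '[{"tx":-2.5,"ty":-5.2},{"tx":-2.5,"ty":-5.2},{"tx":-2.5,"ty":-5.2},{"tx":-2.5,"ty":-5.2},{"tx":-2.5,"ty":-5.2},{"tx":-2.5,"ty":-5.2},{"rz":0.155},{"rz":0.155}]'
python3 -c "
from h import *
togo(.503,-.2205,.388,11.3)"
```

```text
t 0.25 pos [0.2672 0.565  0.4044] jawdir 64.68 tilt 0.03 F [-0.5  0.2 -0.3] w 1.001 j [ 1.02  0.49  1.56 -0.    1.09 -0.11]
shift cm [-54.9  -60.92   1.67] rz rad 0.9317schema error: expected keys tx, ty, tz, rx, ry, rz
schema error: expected keys tx, ty, tz, rx, ry, rz
```

```bash

python3 -m handwheel '[{"tx":-4.3,"ty":-2.3,"tz":-0.8,"rx":0,"ry":0,"rz":0},{"tx":-4.3,"ty":-2.3,"tz":-0.8,"rx":0,"ry":0,"rz":0},{"tx":-4.3,"ty":-2.3,"tz":-0.8,"rx":0,"ry":0,"rz":0},{"tx":-4.3,"ty":-2.3,"tz":-0.8,"rx":0,"ry":0,"rz":0},{"tx":-4.3,"ty":-2.3,"tz":-0.8,"rx":0,"ry":0,"rz":0},{"tx":-4.3,"ty":-2.3,"tz":-0.8,"rx":0,"ry":0,"rz":0},{"tx":-4.3,"ty":-2.3,"tz":-0.8,"rx":0,"ry":0,"rz":0},{"tx":-4.3,"ty":-2.3,"tz":-0.8,"rx":0,"ry":0,"rz":0}]' 1
python3 -m handwheel '[{"tx":-2.5,"ty":-5.2,"tz":0,"rx":0,"ry":0,"rz":0},{"tx":-2.5,"ty":-5.2,"tz":0,"rx":0,"ry":0,"rz":0},{"tx":-2.5,"ty":-5.2,"tz":0,"rx":0,"ry":0,"rz":0},{"tx":-2.5,"ty":-5.2,"tz":0,"rx":0,"ry":0,"rz":0},{"tx":-2.5,"ty":-5.2,"tz":0,"rx":0,"ry":0,"rz":0},{"tx":-2.5,"ty":-5.2,"tz":0,"rx":0,"ry":0,"rz":0},{"tx":0,"ty":0,"tz":0,"rx":0,"ry":0,"rz":0.155},{"tx":0,"ty":0,"tz":0,"rx":0,"ry":0,"rz":0.155}]'
python3 -c "
from h import *
togo(.503,-.2205,.388,11.3)"
```

```text
t: 1.25
tool_pos: [0.5002, 0.2501, 0.469]
orientation: [0.688, 3.065, 0.0]
wrist_force: [0.0, -0.1, 0.0]
gripper_width: 1.005
t: 2.25
tool_pos: [0.5016, -0.0955, 0.4686]
orientation: [-1.163, -2.918, -0.0]
wrist_force: [-0.1, -0.4, -0.4]
gripper_width: 0.998
t 2.25 pos [ 0.5016 -0.0955  0.4686] jawdir 46.53 tilt 0.01 F [-0.1 -0.4 -0.4] w 0.998 j [-0.32  0.26  1.75  0.    1.13 -1.13]
shift cm [-8.7  -8.97  8.06] rz rad 0.615
```

```bash

python3 -m handwheel '[{"tx":-4.35,"ty":-4.5,"tz":0,"rx":0,"ry":0,"rz":0},{"tx":-4.35,"ty":-4.5,"tz":0,"rx":0,"ry":0,"rz":0},{"tx":0,"ty":0,"tz":0,"rx":0,"ry":0,"rz":0.154},{"tx":0,"ty":0,"tz":0,"rx":0,"ry":0,"rz":0.154},{"tx":0,"ty":0,"tz":0,"rx":0,"ry":0,"rz":0.154},{"tx":0,"ty":0,"tz":0,"rx":0,"ry":0,"rz":0.153},{"tx":0,"ty":0,"tz":0,"rx":0,"ry":0,"rz":0}]'
python3 - <<'E'
from h import *
togo(.503,-.2205,.388,11.3)
s=r.sense(); im,d=r.get_image("wrist"); cv2.imwrite("pics/w1.png",im[:,:,::-1])
P=cloud("wrist",d,s); np.savez("/tmp/w1.npz",im=im,d=d,P=P)
m=(d>0)&(P[...,2]>.235)&(P[...,2]<.26); v=np.argwhere(m); 
q=P[m]; q=q[np.linalg.norm(q[:,:2]-[.503,-.22],axis=1)<.05]
rc=cv2.minAreaRect(q[:,:2].astype(np.float32)*1000); print(len(q),np.median(q[:,2]),rc)
E
```

```text
t: 3.12
tool_pos: [0.5037, -0.2196, 0.4686]
orientation: [-1.982, -2.437, -0.0]
wrist_force: [0.1, -0.4, -0.3]
gripper_width: 0.998
t 3.12 pos [ 0.5037 -0.2196  0.4686] jawdir 11.75 tilt 0.01 F [ 0.1 -0.4 -0.3] w 0.998 j [-0.53  0.32  1.66  0.    1.16 -0.74]
shift cm [-0.08 -0.09  8.06] rz rad 0.0078
1512 0.24704545888189242 ((500.6205749511719, -219.66233825683594), (13.704642295837402, 59.66663360595703), 11.971073150634766)
```

View pics/w1.png

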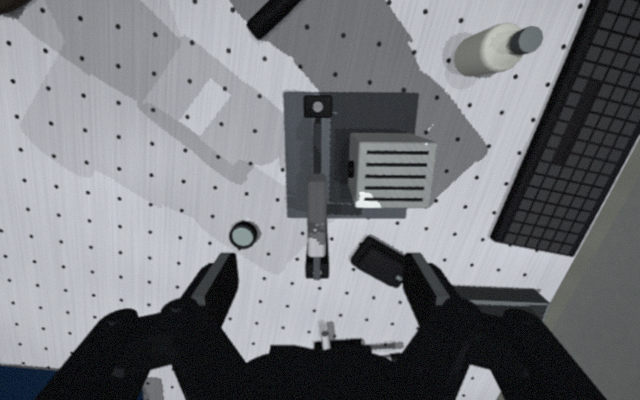

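The wrist view shows the handle centred between the fingers at ≈(317,215). Descending and gripping.

```bash

python3 -m handwheel '[{"tx":-0.05,"ty":-0.2,"tz":2,"rx":0,"ry":0,"rz":0.008},{"tx":0,"ty":0,"tz":2,"rx":0,"ry":0,"rz":0},{"tx":0,"ty":0,"tz":2,"rx":0,"ry":0,"rz":0},{"tx":0,"ty":0,"tz":1.9,"rx":0,"ry":0,"rz":0},{"tx":0,"ty":0,"tz":0,"rx":0,"ry":0,"rz":0}]'
python3 -m handwheel '[{"tx":0,"ty":0,"tz":0,"rx":0,"ry":0,"rz":0},{"tx":0,"ty":0,"tz":0,"rx":0,"ry":0,"rz":0},{"tx":0,"ty":0,"tz":0,"rx":0,"ry":0,"rz":0},{"tx":0,"ty":0,"tz":0,"rx":0,"ry":0,"rz":0},{"tx":0,"ty":0,"tz":0,"rx":0,"ry":0,"rz":0},{"tx":0,"ty":0,"tz":0,"rx":0,"ry":0,"rz":0}]' -1
python3 -c "
from h import *
togo(.503,-.2205,.330,11.3)"
```

```text
t: 3.8
tool_pos: [0.5019, -0.2204, 0.3887]
orientation: [-1.989, -2.429, 0.0]
wrist_force: [-0.2, 0.2, 0.7]
gripper_width: 0.998
t: 4.55
tool_pos: [0.5015, -0.2206, 0.3898]
orientation: [-1.992, -2.428, 0.001]
wrist_force: [-6.1, -1.6, 1.3]
gripper_width: 0.158
t 4.55 pos [ 0.5015 -0.2206  0.3898] jawdir 11.25 tilt 0.08 F [-6.1 -1.6  1.3] w 0.158 j [-0.53  0.4   1.77 -0.    0.98 -0.73]
shift cm [-0.02  0.16  5.98] rz rad -0.0009
```

```bash

python3 -m handwheel '[{"tx":0,"ty":0.05,"tz":1,"rx":0,"ry":0,"rz":0},{"tx":0,"ty":0.05,"tz":1,"rx":0,"ry":0,"rz":0},{"tx":0,"ty":0,"tz":1,"rx":0,"ry":0,"rz":0},{"tx":0,"ty":0,"tz":1,"rx":0,"ry":0,"rz":0},{"tx":0,"ty":0,"tz":1,"rx":0,"ry":0,"rz":0},{"tx":0,"ty":0,"tz":0.3,"rx":0,"ry":0,"rz":0},{"tx":0,"ty":0,"tz":0,"rx":0,"ry":0,"rz":0}]'
python3 -m handwheel '[{"tx":0,"ty":0,"tz":0.3,"rx":0,"ry":0,"rz":0},{"tx":0,"ty":0,"tz":0,"rx":0,"ry":0,"rz":0}]'
python3 -c "
from h import *
togo(.503,-.2205,.330,11.3)"
```

```text
t: 5.42
tool_pos: [0.5019, -0.2206, 0.3358]
orientation: [-1.991, -2.426, 0.003]
wrist_force: [-9.5, -6.3, -5.8]
gripper_width: 0.15
t: 5.68
tool_pos: [0.5019, -0.2206, 0.3331]
orientation: [-1.991, -2.426, 0.003]
wrist_force: [-10.8, -5.9, -2.5]
gripper_width: 0.151
t 5.67 pos [ 0.5019 -0.2206  0.3331] jawdir 11.25 tilt 0.21 F [-10.8  -5.9  -2.5] w 0.151 j [-0.53  0.47  1.83 -0.    0.85 -0.73]
shift cm [-0.01  0.11  0.31] rz rad -0.0009
```

```bash

python3 -m handwheel '[{"tx":0,"ty":0.05,"tz":0.1,"rx":0,"ry":0,"rz":0},{"tx":0,"ty":0,"tz":0,"rx":0,"ry":0,"rz":0}]'
python3 -m handwheel '[{"tx":0,"ty":0.05,"tz":0.1,"rx":0,"ry":0,"rz":0},{"tx":0,"ty":0,"tz":0,"rx":0,"ry":0,"rz":0}]'
python3 -m handwheel '[{"tx":0,"ty":0.0,"tz":0.1,"rx":0,"ry":0,"rz":0},{"tx":0,"ty":0,"tz":0,"rx":0,"ry":0,"rz":0}]'
```

```text
t: 5.92
tool_pos: [0.5021, -0.2206, 0.3322]
orientation: [-1.99, -2.426, 0.004]
wrist_force: [-14.5, -5.6, 1.1]
gripper_width: 0.151
t: 6.18
tool_pos: [0.5023, -0.2206, 0.3312]
orientation: [-1.99, -2.425, 0.005]
wrist_force: [-17.3, -7.7, 1.7]
gripper_width: 0.154
t: 6.42
tool_pos: [0.5022, -0.2206, 0.3312]
orientation: [-1.99, -2.426, 0.005]
wrist_force: [-19.7, -5.5, 11.9]
gripper_width: 0.157
```

```bash

python3 -m handwheel '[{"tx":0,"ty":-0.15,"tz":0,"rx":0,"ry":0,"rz":0},{"tx":0,"ty":-0.1,"tz":0.15,"rx":0,"ry":0,"rz":0},{"tx":0,"ty":0,"tz":0,"rx":0,"ry":0,"rz":0}]'
python3 -m handwheel '[{"tx":0,"ty":0,"tz":-0.2,"rx":0,"ry":0,"rz":0},{"tx":0,"ty":0,"tz":0,"rx":0,"ry":0,"rz":0}]'
python3 - <<'E'
from h import *
im,d=r.get_image("scene"); P=cloud("scene",d); cv2.imwrite("pics/s2.png",cv2.resize(im[180:330,150:300,::-1],None,fx=4,fy=4))
E
```

```text
t: 6.8
tool_pos: [0.5011, -0.2205, 0.3311]
orientation: [1.992, 2.427, 0.0]
wrist_force: [-8.7, 2.5, 21.5]
gripper_width: 0.15
t: 7.05
tool_pos: [0.5013, -0.2206, 0.3312]
orientation: [-1.993, -2.428, 0.0]
wrist_force: [-3.8, -1.3, 1.9]
gripper_width: 0.153
```

View pics/s2.png

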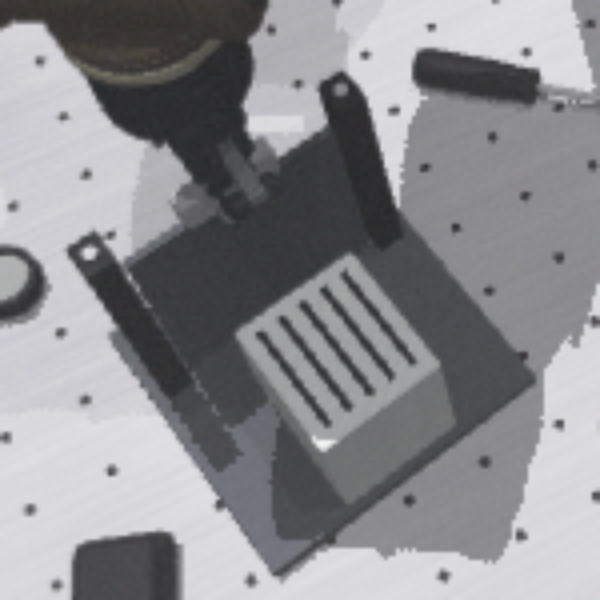

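The sash bottoms out: it stalled at 21 N after 58.6 mm of travel, and the picture shows the sash fully down. Releasing and moving up.

```bash

python3 -m handwheel '[{"tx":0,"ty":0,"tz":0,"rx":0,"ry":0,"rz":0},{"tx":0,"ty":0,"tz":0,"rx":0,"ry":0,"rz":0},{"tx":0,"ty":0,"tz":0,"rx":0,"ry":0,"rz":0},{"tx":0,"ty":0,"tz":0,"rx":0,"ry":0,"rz":0}]' 1
python3 -m handwheel '[{"tx":0,"ty":0,"tz":-2,"rx":0,"ry":0,"rz":0},{"tx":0,"ty":0,"tz":-4,"rx":0,"ry":0,"rz":0},{"tx":0,"ty":0,"tz":-4,"rx":0,"ry":0,"rz":0},{"tx":0,"ty":0,"tz":0,"rx":0,"ry":0,"rz":0}]'
python3 - <<'E'
from h import *
togo(.499,.1408,.41,-7)
s=r.sense(); im,d=r.get_image("wrist"); P=cloud("wrist",d,s)
q=P[(d>0)&(P[...,2]>.175)&(P[...,2]<.26)]; q=q[np.linalg.norm(q[:,:2]-[.502,-.22],axis=1)<.028]
print(len(q),np.median(q[:,2]),np.percentile(q[:,2],[25,95]))
E
```

```text
t: 7.6
tool_pos: [0.5015, -0.2205, 0.3311]
orientation: [-1.993, -2.428, -0.0]
wrist_force: [0.2, -0.2, 0.6]
gripper_width: 0.978
t: 8.1
tool_pos: [0.5015, -0.2205, 0.4339]
orientation: [1.99, 2.424, 0.001]
wrist_force: [-0.0, 0.3, 0.0]
gripper_width: 0.998
t 8.1 pos [ 0.5015 -0.2205  0.4339] jawdir 11.24 tilt 0.3 F [-0.   0.3  0. ] w 0.998 j [-0.53  0.35  1.71  0.    1.07 -0.73]
shift cm [35.5   6.79  2.3 ] rz rad 0.3183
1124 0.1881522570205545 [0.18759483 0.18927912]
```

The handle top reads 0.188 m, so the shutter is shut. On to the bolt.

```bash

python3 -m handwheel '[{"tx":4.4,"ty":0.85,"tz":0,"rx":0,"ry":0,"rz":0},{"tx":4.4,"ty":0.85,"tz":0,"rx":0,"ry":0,"rz":0},{"tx":4.4,"ty":0.85,"tz":0,"rx":0,"ry":0,"rz":0},{"tx":4.4,"ty":0.85,"tz":0,"rx":0,"ry":0,"rz":0},{"tx":4.4,"ty":0.85,"tz":0,"rx":0,"ry":0,"rz":0},{"tx":4.5,"ty":0.85,"tz":0,"rx":0,"ry":0,"rz":0},{"tx":4.5,"ty":0.85,"tz":0,"rx":0,"ry":0,"rz":0},{"tx":4.5,"ty":0.85,"tz":0,"rx":0,"ry":0,"rz":0}]'
python3 -m handwheel '[{"tx":0,"ty":0,"tz":2,"rx":0,"ry":0,"rz":0.16},{"tx":0,"ty":0,"tz":4,"rx":0,"ry":0,"rz":0.158},{"tx":0,"ty":0,"tz":0,"rx":0,"ry":0,"rz":0},{"tx":0,"ty":0,"tz":0,"rx":0,"ry":0,"rz":0}]'
cat >> h.py <<'E'
def bar(zlo,zhi,name,show=True):
    s=r.sense(); im,d=r.get_image("wrist"); P=cloud("wrist",d,s)
    if show: cv2.imwrite(f"pics/{name}.png",im[:,:,::-1])
    np.savez(f"/tmp/{name}.npz",im=im,d=d,P=P)
    q=P[(d>0)&(P[...,2]>zlo)&(P[...,2]<zhi)]; q=q[np.linalg.norm(q[:,:2]-[.499,.141],axis=1)<.04]
    if len(q)<20: print("few",len(q)); return
    rc=cv2.minAreaRect(q[:,:2].astype(np.float32)*1000)
    w,v=np.linalg.eigh(np.cov(q[:,:2].T)); 
    print("bar n",len(q),"ztop",np.median(q[:,2]).round(4),"rect",np.round(rc[0],1),np.round(rc[1],1),"dir",np.degrees(np.arctan2(v[1,1],v[0,1])).round(1)%180)
E
python3 - <<'E'
from h import *
togo(.499,.1408,.278,-7)
bar(.125,.15,"w2")
E
```

```text
t: 9.15
tool_pos: [0.4987, 0.1424, 0.43]
orientation: [-1.993, -2.427, 0.002]
wrist_force: [1.7, -0.6, 0.9]
gripper_width: 0.996
t: 9.65
tool_pos: [0.4993, 0.1408, 0.3717]
orientation: [-2.349, -2.086, -0.0]
wrist_force: [-0.3, -0.8, 0.7]
gripper_width: 0.995
t 9.65 pos [0.4993 0.1408 0.3717] jawdir -6.81 tilt 0.01 F [-0.3 -0.8  0.7] w 0.995 j [0.15 0.38 1.86 0.   0.9  0.27]
shift cm [-0.01 -0.03  9.37] rz rad 0.0033
bar n 1440 ztop 0.1353 rect [496.6 141.8] [64.5 13.7] dir 83.3
```

View pics/w2.png

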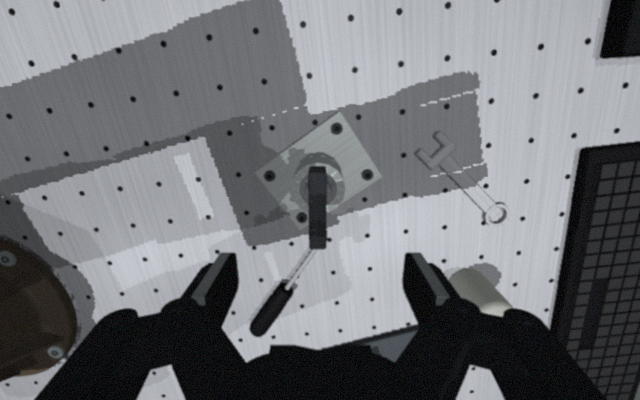

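The bar sits at ≈(317,208), aligned with the tool. Descending and closing to a loose gap.

```bash

python3 -m handwheel '[{"tx":0,"ty":-0.1,"tz":2.3,"rx":0,"ry":0,"rz":0.003},{"tx":0,"ty":0,"tz":2.3,"rx":0,"ry":0,"rz":0},{"tx":0,"ty":0,"tz":2.3,"rx":0,"ry":0,"rz":0},{"tx":0,"ty":0,"tz":2.2,"rx":0,"ry":0,"rz":0},{"tx":0,"ty":0,"tz":0,"rx":0,"ry":0,"rz":0}]'
python3 -m handwheel '[{"tx":0,"ty":0,"tz":0,"rx":0,"ry":0,"rz":0},{"tx":0,"ty":0,"tz":0,"rx":0,"ry":0,"rz":0},{"tx":0,"ty":0,"tz":0,"rx":0,"ry":0,"rz":0},{"tx":0,"ty":0,"tz":0,"rx":0,"ry":0,"rz":0},{"tx":0,"ty":0,"tz":0,"rx":0,"ry":0,"rz":0}]' -0.56
python3 - <<'E'
from h import *
togo(.499,.1408,.278,-7)
bar(.105,.15,"w3")
E
```

```text
t: 10.32
tool_pos: [0.4982, 0.1409, 0.2802]
orientation: [-2.354, -2.08, 0.001]
wrist_force: [0.1, -0.5, 0.2]
gripper_width: 0.998
t: 10.95
tool_pos: [0.498, 0.141, 0.2803]
orientation: [2.356, 2.078, 0.0]
wrist_force: [0.1, -0.2, -0.6]
gripper_width: 0.218
t 10.95 pos [0.498  0.141  0.2803] jawdir -7.16 tilt 0.01 F [ 0.1 -0.2 -0.6] w 0.218 j [0.15 0.51 1.95 0.   0.68 0.27]
shift cm [-0.01  0.1   0.23] rz rad -0.0027
bar n 6686 ztop 0.1352 rect [496.5 142.3] [55.3 50.3] dir 83.7
```

View pics/w3.png

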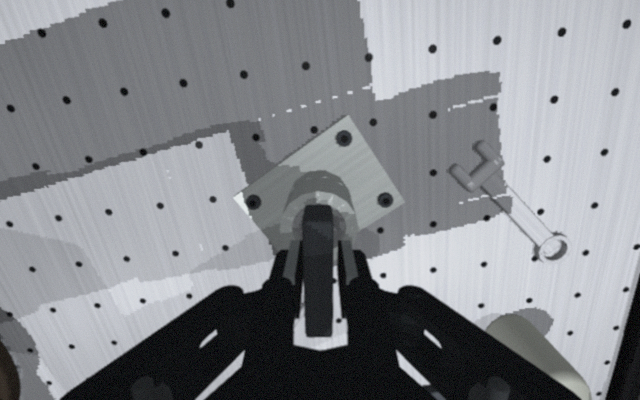

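The bar is loosely between the pads: vertical at u≈318, rows 205–335, with a clear gap on each side. Now the backward turn in small steps, unloading and checking after each.

```bash

cat >> h.py <<'E'
def chk(name,save=False):
    s=r.sense(); im,d=r.get_image("wrist"); P=cloud("wrist",d,s)
    if save: cv2.imwrite(f"pics/{name}.png",im[:,:,::-1])
    A=R.from_rotvec(s["orientation"]).as_matrix(); Q=(P-s["tool_pos"])@A
    m=(d>0)&(Q[...,0]>.013)&(Q[...,0]<.036)&(abs(Q[...,1])<.02)&(P[...,2]>.09)&(P[...,2]<.145)
    z=P[m][:,2]; zt=np.percentile(z,85) if m.sum() else 0
    m2=m&(P[...,2]>zt-.004); q=P[m2]
    c=q[:,:2].mean(0)-[.4985,.141]
    jaw=np.degrees(np.arctan2(A[1,1],A[0,1]))
    cq=Q[m2]
    print("jaw",jaw.round(1),"n",m2.sum(),"ztop",zt.round(4),"bar dir rel tool x (deg, +=ccw above)",-np.degrees(np.arctan2(cq[:,1].mean(),cq[:,0].mean())).round(1),"ymm",(cq[:,1].mean()*1000).round(1),"tool",s["tool_pos"].round(4),"M",s["torque"].round(2),"F",s["wrist_force"].round(1),"w",round(s["gripper_width"],3),"j6",s["joint_positions"][5].round(2),"t",round(s["t"],2))
E
python3 -c "
from h import *
chk('c0')"
python3 -m handwheel '[{"tx":0,"ty":0,"tz":0,"rx":0,"ry":0,"rz":-0.17},{"tx":0,"ty":0,"tz":0,"rx":0,"ry":0,"rz":-0.17},{"tx":0,"ty":0,"tz":0,"rx":0,"ry":0,"rz":0.05},{"tx":0,"ty":0,"tz":0,"rx":0,"ry":0,"rz":0}]'
python3 -c "
from h import *
chk('c1',1)"
```

```text
jaw -7.2 n 1313 ztop 0.1357 bar dir rel tool x (deg, +=ccw above) 4.0 ymm -1.6 tool [0.498  0.141  0.2802] M [-0.03  0.    0.04] F [-0.1  0.5 -0.3] w 0.225 j6 0.27 t 11.0
t: 11.55
tool_pos: [0.498, 0.141, 0.2802]
orientation: [-2.031, -2.397, 0.0]
wrist_force: [-1.0, 0.4, -0.1]
gripper_width: 0.22
jaw 9.5 n 1313 ztop 0.1357 bar dir rel tool x (deg, +=ccw above) -5.4 ymm 2.2 tool [0.498  0.141  0.2802] M [-0.03  0.03  0.03] F [-1.   0.4 -0.1] w 0.22 j6 -0.02 t 11.55
```

View pics/c1.png

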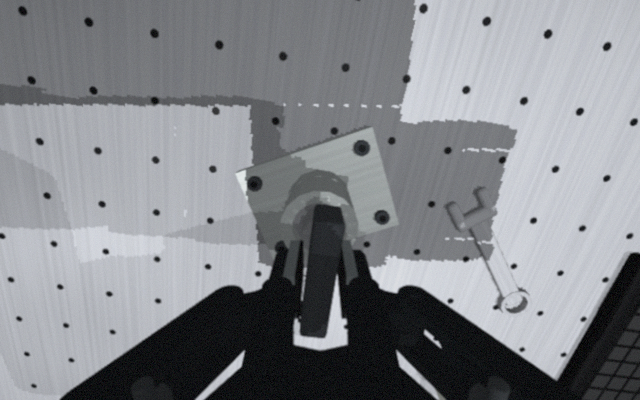

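The bar lags the pads by about 10°, as expected, and has begun to turn. Continuing.

```bash

python3 -m handwheel '[{"tx":0,"ty":0,"tz":0,"rx":0,"ry":0,"rz":-0.18},{"tx":0,"ty":0,"tz":0,"rx":0,"ry":0,"rz":-0.17},{"tx":0,"ty":0,"tz":0,"rx":0,"ry":0,"rz":0.05},{"tx":0,"ty":0,"tz":0,"rx":0,"ry":0,"rz":0}]'
python3 -c "
from h import *
chk('c2')"
python3 -m handwheel '[{"tx":0,"ty":0,"tz":0,"rx":0,"ry":0,"rz":-0.18},{"tx":0,"ty":0,"tz":0,"rx":0,"ry":0,"rz":-0.12},{"tx":0,"ty":0,"tz":0,"rx":0,"ry":0,"rz":0.06},{"tx":0,"ty":0,"tz":0,"rx":0,"ry":0,"rz":0}]'
python3 -c "
from h import *
chk('c3')"
```

```text
t: 12.1
tool_pos: [0.498, 0.141, 0.2802]
orientation: [-1.649, -2.674, -0.0]
wrist_force: [-0.5, 0.1, -0.2]
gripper_width: 0.224
jaw 26.7 n 1335 ztop 0.1357 bar dir rel tool x (deg, +=ccw above) -5.9 ymm 2.5 tool [0.498  0.141  0.2802] M [-0.02 -0.01  0.  ] F [-0.5  0.1 -0.2] w 0.224 j6 -0.32 t 12.1
t: 12.65
tool_pos: [0.498, 0.141, 0.2802]
orientation: [-1.316, -2.852, -0.0]
wrist_force: [-0.5, -0.7, -0.9]
gripper_width: 0.221
jaw 40.5 n 1334 ztop 0.1357 bar dir rel tool x (deg, +=ccw above) -6.2 ymm 2.6 tool [0.498  0.141  0.2802] M [-0.03 -0.02  0.02] F [-0.5 -0.7 -0.9] w 0.221 j6 -0.56 t 12.65
```

```bash

python3 -m handwheel '[{"tx":0,"ty":0,"tz":0,"rx":0,"ry":0,"rz":-0.18},{"tx":0,"ty":0,"tz":0,"rx":0,"ry":0,"rz":-0.12},{"tx":0,"ty":0,"tz":0,"rx":0,"ry":0,"rz":0.06},{"tx":0,"ty":0,"tz":0,"rx":0,"ry":0,"rz":0}]'
python3 -c "
from h import *
chk('c4')"
python3 -m handwheel '[{"tx":0,"ty":0,"tz":0,"rx":0,"ry":0,"rz":-0.18},{"tx":0,"ty":0,"tz":0,"rx":0,"ry":0,"rz":-0.12},{"tx":0,"ty":0,"tz":0,"rx":0,"ry":0,"rz":0.06},{"tx":0,"ty":0,"tz":0,"rx":0,"ry":0,"rz":0}]'
python3 -c "
from h import *
chk('c5')"
```

```text
t: 13.2
tool_pos: [0.498, 0.141, 0.2802]
orientation: [-0.965, -2.99, -0.0]
wrist_force: [-0.2, 1.0, 0.1]
gripper_width: 0.22
jaw 54.2 n 1359 ztop 0.1357 bar dir rel tool x (deg, +=ccw above) -6.6 ymm 2.7 tool [0.498  0.141  0.2802] M [ 0.01 -0.03  0.01] F [-0.2  1.   0.1] w 0.22 j6 -0.8 t 13.2
t: 13.75
tool_pos: [0.498, 0.141, 0.2802]
orientation: [0.6, 3.084, 0.0]
wrist_force: [0.6, 0.1, -0.6]
gripper_width: 0.223
jaw 68.0 n 1337 ztop 0.1357 bar dir rel tool x (deg, +=ccw above) -6.9 ymm 2.9 tool [0.498  0.141  0.2802] M [ 0.01 -0.03  0.04] F [ 0.6  0.1 -0.6] w 0.223 j6 -1.04 t 13.75
```

```bash

python3 -m handwheel '[{"tx":0,"ty":0,"tz":0,"rx":0,"ry":0,"rz":-0.18},{"tx":0,"ty":0,"tz":0,"rx":0,"ry":0,"rz":-0.12},{"tx":0,"ty":0,"tz":0,"rx":0,"ry":0,"rz":0.06},{"tx":0,"ty":0,"tz":0,"rx":0,"ry":0,"rz":0}]'
python3 -c "
from h import *
chk('c6')"
python3 -m handwheel '[{"tx":0,"ty":0,"tz":0,"rx":0,"ry":0,"rz":-0.18},{"tx":0,"ty":0,"tz":0,"rx":0,"ry":0,"rz":-0.12},{"tx":0,"ty":0,"tz":0,"rx":0,"ry":0,"rz":0.06},{"tx":0,"ty":0,"tz":0,"rx":0,"ry":0,"rz":0}]'
python3 -c "
from h import *
chk('c7',1)"
```

```text
t: 14.3
tool_pos: [0.498, 0.141, 0.2802]
orientation: [0.226, 3.133, 0.0]
wrist_force: [0.0, -0.3, 0.0]
gripper_width: 0.219
jaw 81.7 n 1344 ztop 0.1357 bar dir rel tool x (deg, +=ccw above) -7.3 ymm 3.1 tool [0.498  0.141  0.2802] M [-0.01  0.06 -0.02] F [ 0.  -0.3  0. ] w 0.219 j6 -1.28 t 14.3
t: 14.85
tool_pos: [0.498, 0.141, 0.2802]
orientation: [-0.15, 3.138, 0.0]
wrist_force: [-0.4, -0.7, 0.1]
gripper_width: 0.219
jaw 95.5 n 1348 ztop 0.1357 bar dir rel tool x (deg, +=ccw above) -7.9 ymm 3.3 tool [0.498  0.141  0.2802] M [-0.07  0.05  0.03] F [-0.4 -0.7  0.1] w 0.219 j6 -1.52 t 14.85
```

View pics/c7.png

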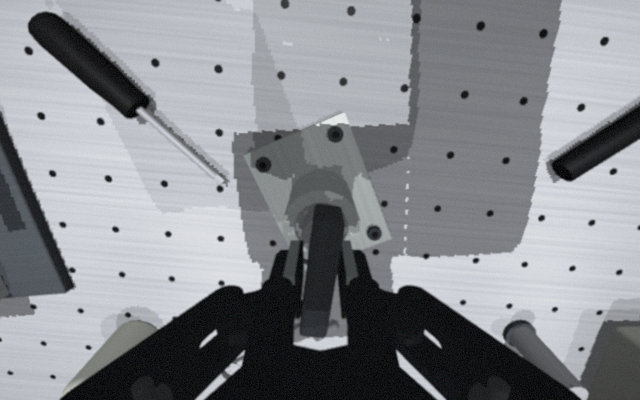

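The bar still follows at full height, about 91° turned. Continuing.

```bash

python3 -m handwheel '[{"tx":0,"ty":0,"tz":0,"rx":0,"ry":0,"rz":-0.18},{"tx":0,"ty":0,"tz":0,"rx":0,"ry":0,"rz":-0.12},{"tx":0,"ty":0,"tz":0,"rx":0,"ry":0,"rz":0.06},{"tx":0,"ty":0,"tz":0,"rx":0,"ry":0,"rz":0}]'
python3 -c "
from h import *
chk('c8')"
python3 -m handwheel '[{"tx":0,"ty":0,"tz":0,"rx":0,"ry":0,"rz":-0.18},{"tx":0,"ty":0,"tz":0,"rx":0,"ry":0,"rz":-0.12},{"tx":0,"ty":0,"tz":0,"rx":0,"ry":0,"rz":0.06},{"tx":0,"ty":0,"tz":0,"rx":0,"ry":0,"rz":0}]'
python3 -c "
from h import *
chk('c9')"
```

```text
t: 15.4
tool_pos: [0.498, 0.141, 0.2802]
orientation: [-0.525, 3.097, 0.0]
wrist_force: [0.8, 1.3, -0.3]
gripper_width: 0.22
jaw 109.2 n 1279 ztop 0.1283 bar dir rel tool x (deg, +=ccw above) -6.2 ymm 2.6 tool [0.498  0.141  0.2802] M [ 0.    0.04 -0.03] F [ 0.8  1.3 -0.3] w 0.22 j6 -1.76 t 15.4
t: 15.95
tool_pos: [0.498, 0.141, 0.2802]
orientation: [-0.892, 3.012, 0.0]
wrist_force: [0.3, -0.3, -0.9]
gripper_width: 0.221
jaw 123.0 n 1257 ztop 0.1287 bar dir rel tool x (deg, +=ccw above) -8.7 ymm 3.7 tool [0.498  0.141  0.2802] M [0.02 0.   0.03] F [ 0.3 -0.3 -0.9] w 0.221 j6 -2.0 t 15.95
```

The bolt dropped: the bar top went from 0.1357 to 0.128 m, and a further 14° changed nothing. Now I'll line up with the bar, lower slightly and grip firmly.

```bash

python3 -m handwheel '[{"tx":0,"ty":0,"tz":0.3,"rx":0,"ry":0,"rz":0.1},{"tx":0,"ty":0,"tz":0.3,"rx":0,"ry":0,"rz":0.1},{"tx":0,"ty":0,"tz":0,"rx":0,"ry":0,"rz":0}]'
python3 -c "
from h import *
chk('d0',1)"
python3 -m handwheel '[{"tx":0,"ty":0,"tz":0,"rx":0,"ry":0,"rz":0},{"tx":0,"ty":0,"tz":0,"rx":0,"ry":0,"rz":0},{"tx":0,"ty":0,"tz":0,"rx":0,"ry":0,"rz":0},{"tx":0,"ty":0,"tz":0,"rx":0,"ry":0,"rz":0}]' -1
python3 -c "
from h import *
chk('d1',1)"
```

```text
t: 16.38
tool_pos: [0.498, 0.141, 0.2741]
orientation: [0.587, -3.086, -0.0]
wrist_force: [0.5, -0.1, 0.6]
gripper_width: 0.22
jaw 111.6 n 1426 ztop 0.1288 bar dir rel tool x (deg, +=ccw above) 1.9 ymm -0.8 tool [0.498  0.141  0.2741] M [0.04 0.02 0.01] F [ 0.5 -0.1  0.6] w 0.22 j6 -1.8 t 16.38
t: 16.92
tool_pos: [0.4981, 0.141, 0.2743]
orientation: [-0.585, 3.086, 0.0]
wrist_force: [0.9, 0.9, 1.2]
gripper_width: 0.153
jaw 111.5 n 1419 ztop 0.1286 bar dir rel tool x (deg, +=ccw above) -1.8 ymm 0.7 tool [0.4981 0.141  0.2743] M [ 0.01 -0.24  0.01] F [0.9 0.9 1.2] w 0.153 j6 -1.8 t 16.93
```

View pics/d1.png

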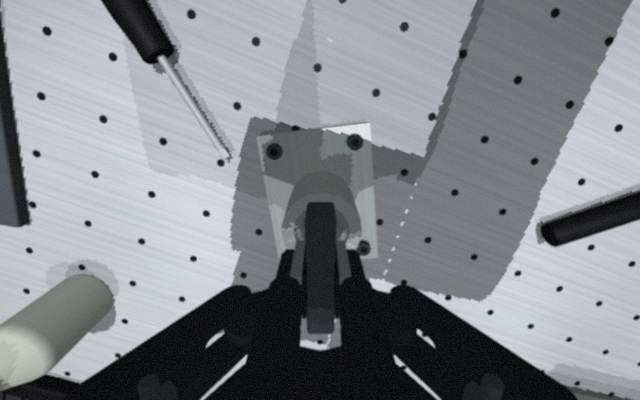

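```bash

python3 -m handwheel '[{"tx":0,"ty":0,"tz":0.02,"rx":0,"ry":0,"rz":0.087},{"tx":0,"ty":0,"tz":0.02,"rx":0,"ry":0,"rz":0.087},{"tx":0,"ty":0,"tz":0,"rx":0,"ry":0,"rz":0}]'
python3 -c "
from h import *
chk('d2')"
python3 -m handwheel '[{"tx":0,"ty":0,"tz":0.02,"rx":0,"ry":0,"rz":0.087},{"tx":0,"ty":0,"tz":0.02,"rx":0,"ry":0,"rz":0.087},{"tx":0,"ty":0,"tz":0.02,"rx":0,"ry":0,"rz":0.087},{"tx":0,"ty":0,"tz":0.02,"rx":0,"ry":0,"rz":0.087},{"tx":0,"ty":0,"tz":0,"rx":0,"ry":0,"rz":0}]'
python3 -c "
from h import *
chk('d3')"
```

```text
t: 17.35
tool_pos: [0.4979, 0.141, 0.2738]
orientation: [0.315, -3.125, -0.0]
wrist_force: [0.1, 0.9, 1.1]
gripper_width: 0.151
jaw 101.5 n 1456 ztop 0.1282 bar dir rel tool x (deg, +=ccw above) -1.5 ymm 0.6 tool [0.4979 0.141  0.2738] M [ 0.05 -0.02 -0.06] F [0.1 0.9 1.1] w 0.151 j6 -1.62 t 17.35
t: 18.02
tool_pos: [0.498, 0.141, 0.273]
orientation: [-0.229, -3.133, -0.0]
wrist_force: [-0.1, 1.0, 0.2]
gripper_width: 0.152
jaw 81.7 n 1518 ztop 0.1274 bar dir rel tool x (deg, +=ccw above) -1.3 ymm 0.5 tool [0.498 0.141 0.273] M [ 0.08  0.08 -0.04] F [-0.1  1.   0.2] w 0.152 j6 -1.28 t 18.02
```

No force builds up and the bolt descends 1.2 mm in 30°, so the thread is engaged. Continuing forward.

```bash

python3 -m handwheel '[{"tx":0,"ty":0,"tz":0.04,"rx":0,"ry":0,"rz":0.157},{"tx":0,"ty":0,"tz":0.04,"rx":0,"ry":0,"rz":0.157},{"tx":0,"ty":0,"tz":0.04,"rx":0,"ry":0,"rz":0.157},{"tx":0,"ty":0,"tz":0.04,"rx":0,"ry":0,"rz":0.157},{"tx":0,"ty":0,"tz":0.04,"rx":0,"ry":0,"rz":0.157},{"tx":0,"ty":0,"tz":0.04,"rx":0,"ry":0,"rz":0.157},{"tx":0,"ty":0,"tz":0.04,"rx":0,"ry":0,"rz":0.157},{"tx":0,"ty":0,"tz":0.0,"rx":0,"ry":0,"rz":0}]'
python3 -c "
from h import *
chk('d4')"
python3 -m handwheel '[{"tx":0,"ty":0,"tz":0.04,"rx":0,"ry":0,"rz":0.157},{"tx":0,"ty":0,"tz":0.04,"rx":0,"ry":0,"rz":0.157},{"tx":0,"ty":0,"tz":0.04,"rx":0,"ry":0,"rz":0.157},{"tx":0,"ty":0,"tz":0.04,"rx":0,"ry":0,"rz":0.157},{"tx":0,"ty":0,"tz":0.04,"rx":0,"ry":0,"rz":0.157},{"tx":0,"ty":0,"tz":0.04,"rx":0,"ry":0,"rz":0.157},{"tx":0,"ty":0,"tz":0.04,"rx":0,"ry":0,"rz":0.157},{"tx":0,"ty":0,"tz":0.0,"rx":0,"ry":0,"rz":0}]'
python3 -c "
from h import *
chk('d5')"
```

```text
t: 19.08
tool_pos: [0.4979, 0.141, 0.2701]
orientation: [-1.83, -2.553, 0.0]
wrist_force: [-1.1, -0.8, 0.5]
gripper_width: 0.153
jaw 18.7 n 1588 ztop 0.1248 bar dir rel tool x (deg, +=ccw above) 0.6 ymm -0.2 tool [0.4979 0.141  0.2701] M [-0.09  0.16  0.02] F [-1.1 -0.8  0.5] w 0.153 j6 -0.18 t 19.07
t: 20.12
tool_pos: [0.4977, 0.141, 0.2673]
orientation: [-2.893, -1.224, 0.002]
wrist_force: [-2.5, -0.4, 2.1]
gripper_width: 0.156
jaw -44.1 n 1441 ztop 0.1216 bar dir rel tool x (deg, +=ccw above) 1.2 ymm -0.5 tool [0.4977 0.141  0.2673] M [-0.13  0.68 -0.07] F [-2.5 -0.4  2.1] w 0.156 j6 0.92 t 20.12
```

```bash

python3 -m handwheel '[{"tx":0,"ty":0,"tz":0.04,"rx":0,"ry":0,"rz":0.157},{"tx":0,"ty":0,"tz":0.04,"rx":0,"ry":0,"rz":0.157},{"tx":0,"ty":0,"tz":0.04,"rx":0,"ry":0,"rz":0.157},{"tx":0,"ty":0,"tz":0.04,"rx":0,"ry":0,"rz":0.157},{"tx":0,"ty":0,"tz":0.04,"rx":0,"ry":0,"rz":0.157},{"tx":0,"ty":0,"tz":0.04,"rx":0,"ry":0,"rz":0.157},{"tx":0,"ty":0,"tz":0.04,"rx":0,"ry":0,"rz":0.157},{"tx":0,"ty":0,"tz":0.0,"rx":0,"ry":0,"rz":0}]'
python3 -c "
from h import *
chk('d6')"
python3 -m handwheel '[{"tx":0,"ty":0,"tz":0,"rx":0,"ry":0,"rz":0},{"tx":0,"ty":0,"tz":0,"rx":0,"ry":0,"rz":0},{"tx":0,"ty":0,"tz":0,"rx":0,"ry":0,"rz":0},{"tx":0,"ty":0,"tz":0,"rx":0,"ry":0,"rz":0},{"tx":0,"ty":0,"tz":0,"rx":0,"ry":0,"rz":0}]' 1
python3 -c "
from h import *
chk('d7',1)"
```

```text
t: 21.18
tool_pos: [0.4976, 0.1412, 0.2645]
orientation: [-3.106, 0.468, 0.002]
wrist_force: [-4.3, 2.5, 1.3]
gripper_width: 0.156
jaw -107.1 n 1338 ztop 0.1187 bar dir rel tool x (deg, +=ccw above) -0.3 ymm 0.1 tool [0.4976 0.1412 0.2645] M [ 0.46  0.92 -0.03] F [-4.3  2.5  1.3] w 0.156 j6 2.02 t 21.18
t: 21.85
tool_pos: [0.4981, 0.141, 0.2646]
orientation: [-3.106, 0.474, -0.0]
wrist_force: [-1.4, 1.3, 0.5]
gripper_width: 0.997
jaw -107.4 n 1229 ztop 0.1189 bar dir rel tool x (deg, +=ccw above) 0.3 ymm -0.1 tool [0.4981 0.141  0.2646] M [-0.   -0.   -0.02] F [-1.4  1.3  0.5] w 0.997 j6 2.02 t 21.85
```

View pics/d7.png

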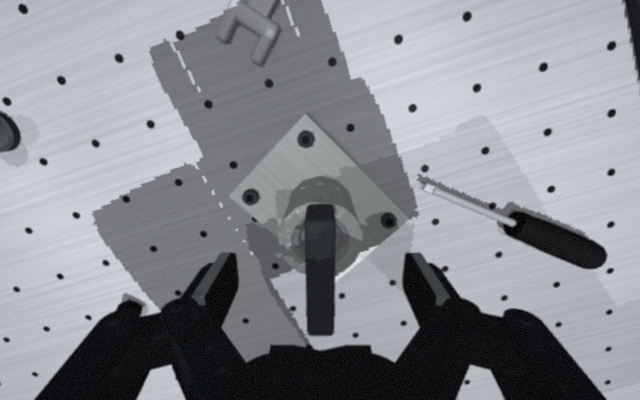

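The bolt kept its place. Lifting clear, unwinding half a turn, and regripping.

```bash

python3 -m handwheel '[{"tx":0,"ty":0,"tz":-2,"rx":0,"ry":0,"rz":0},{"tx":0,"ty":0,"tz":-2,"rx":0,"ry":0,"rz":0},{"tx":0,"ty":0,"tz":0,"rx":0,"ry":0,"rz":-0.175},{"tx":0,"ty":0,"tz":0,"rx":0,"ry":0,"rz":-0.175},{"tx":0,"ty":0,"tz":0,"rx":0,"ry":0,"rz":-0.175},{"tx":0,"ty":0,"tz":0,"rx":0,"ry":0,"rz":-0.175},{"tx":0,"ty":0,"tz":0,"rx":0,"ry":0,"rz":-0.175},{"tx":0,"ty":0,"tz":0,"rx":0,"ry":0,"rz":-0.175}]'
python3 -m handwheel '[{"tx":0,"ty":0,"tz":0,"rx":0,"ry":0,"rz":-0.175},{"tx":0,"ty":0,"tz":0,"rx":0,"ry":0,"rz":-0.175},{"tx":0,"ty":0,"tz":0,"rx":0,"ry":0,"rz":-0.175},{"tx":0,"ty":0,"tz":0,"rx":0,"ry":0,"rz":-0.175},{"tx":0,"ty":0,"tz":0,"rx":0,"ry":0,"rz":-0.175},{"tx":0,"ty":0,"tz":0,"rx":0,"ry":0,"rz":-0.175},{"tx":0,"ty":0,"tz":0,"rx":0,"ry":0,"rz":-0.175},{"tx":0,"ty":0,"tz":0,"rx":0,"ry":0,"rz":-0.175}]'
python3 -m handwheel '[{"tx":0,"ty":0,"tz":0,"rx":0,"ry":0,"rz":-0.175},{"tx":0,"ty":0,"tz":0,"rx":0,"ry":0,"rz":-0.175},{"tx":0,"ty":0,"tz":0,"rx":0,"ry":0,"rz":-0.175},{"tx":0,"ty":0,"tz":0,"rx":0,"ry":0,"rz":-0.167},{"tx":0,"ty":0,"tz":0,"rx":0,"ry":0,"rz":0}]'
python3 - <<'E'
from h import *
togo(.498,.141,.262,72.6)
bar(.11,.13,"w5")
E
```

```text
t: 22.9
tool_pos: [0.498, 0.141, 0.3046]
orientation: [-2.922, -1.155, -0.0]
wrist_force: [0.8, 0.5, -0.1]
gripper_width: 0.998
t: 23.9
tool_pos: [0.498, 0.141, 0.3046]
orientation: [1.491, 2.765, 0.0]
wrist_force: [0.7, -0.3, 0.5]
gripper_width: 1.0
t: 24.52
tool_pos: [0.498, 0.141, 0.3046]
orientation: [0.475, 3.105, 0.0]
wrist_force: [-0.7, -0.3, 0.3]
gripper_width: 0.999
t 24.52 pos [0.498  0.141  0.3046] jawdir 72.59 tilt 0.01 F [-0.7 -0.3  0.3] w 0.999 j [ 0.15  0.47  1.93  0.    0.74 -1.12]
shift cm [ 0.   -0.    4.26] rz rad -0.0001
bar n 2270 ztop 0.1183 rect [497.2 141.5] [15.1 64.2] dir 162.8
```

View pics/w5.png

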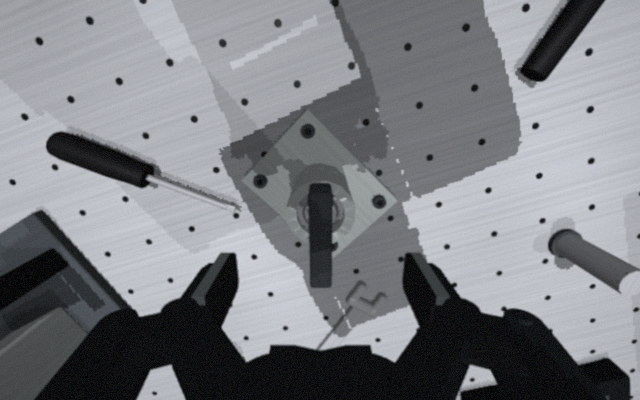

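```bash

python3 -m handwheel '[{"tx":0,"ty":0,"tz":1.4,"rx":0,"ry":0,"rz":0},{"tx":0,"ty":0,"tz":1.4,"rx":0,"ry":0,"rz":0},{"tx":0,"ty":0,"tz":1.4,"rx":0,"ry":0,"rz":0},{"tx":0,"ty":0,"tz":0,"rx":0,"ry":0,"rz":0}]'
python3 -m handwheel '[{"tx":0,"ty":0,"tz":0,"rx":0,"ry":0,"rz":0},{"tx":0,"ty":0,"tz":0,"rx":0,"ry":0,"rz":0},{"tx":0,"ty":0,"tz":0,"rx":0,"ry":0,"rz":0},{"tx":0,"ty":0,"tz":0,"rx":0,"ry":0,"rz":0},{"tx":0,"ty":0,"tz":0,"rx":0,"ry":0,"rz":0},{"tx":0,"ty":0,"tz":0,"rx":0,"ry":0,"rz":0}]' -1
python3 -c "
from h import *
chk('e1')"
python3 -m handwheel '[{"tx":0,"ty":0,"tz":0.04,"rx":0,"ry":0,"rz":0.157},{"tx":0,"ty":0,"tz":0.04,"rx":0,"ry":0,"rz":0.157},{"tx":0,"ty":0,"tz":0.04,"rx":0,"ry":0,"rz":0.157},{"tx":0,"ty":0,"tz":0.04,"rx":0,"ry":0,"rz":0.157},{"tx":0,"ty":0,"tz":0.04,"rx":0,"ry":0,"rz":0.157},{"tx":0,"ty":0,"tz":0.04,"rx":0,"ry":0,"rz":0.157},{"tx":0,"ty":0,"tz":0.04,"rx":0,"ry":0,"rz":0.157},{"tx":0,"ty":0,"tz":0.0,"rx":0,"ry":0,"rz":0}]'
python3 -c "
from h import *
chk('e2')"
```

```text
t: 25.08
tool_pos: [0.4979, 0.141, 0.2612]
orientation: [-0.474, -3.103, 0.001]
wrist_force: [-0.0, -0.1, 0.4]
gripper_width: 1.004
t: 25.82
tool_pos: [0.498, 0.141, 0.2628]
orientation: [0.474, 3.105, 0.0]
wrist_force: [1.1, -0.0, 3.5]
gripper_width: 0.157
jaw 72.7 n 374 ztop 0.1329 bar dir rel tool x (deg, +=ccw above) -0.8 ymm 0.2 tool [0.498  0.141  0.2628] M [-0.06  0.15 -0.03] F [ 1.1 -0.   3.5] w 0.157 j6 -1.12 t 25.82
t: 26.88
tool_pos: [0.4979, 0.1411, 0.2599]
orientation: [-2.025, -2.402, 0.0]
wrist_force: [-2.2, 1.7, 5.3]
gripper_width: 0.154
jaw 9.7 n 1566 ztop 0.1164 bar dir rel tool x (deg, +=ccw above) 1.0 ymm -0.4 tool [0.4979 0.1411 0.2599] M [ 0.28  0.48 -0.12] F [-2.2  1.7  5.3] w 0.154 j6 -0.02 t 26.88
```

```bash

python3 -m handwheel '[{"tx":0,"ty":0,"tz":0.04,"rx":0,"ry":0,"rz":0.157},{"tx":0,"ty":0,"tz":0.04,"rx":0,"ry":0,"rz":0.157},{"tx":0,"ty":0,"tz":0.04,"rx":0,"ry":0,"rz":0.157},{"tx":0,"ty":0,"tz":0.04,"rx":0,"ry":0,"rz":0.157},{"tx":0,"ty":0,"tz":0.04,"rx":0,"ry":0,"rz":0.157},{"tx":0,"ty":0,"tz":0.04,"rx":0,"ry":0,"rz":0.157},{"tx":0,"ty":0,"tz":0.04,"rx":0,"ry":0,"rz":0.157},{"tx":0,"ty":0,"tz":0.04,"rx":0,"ry":0,"rz":0.157}]'
python3 -m handwheel '[{"tx":0,"ty":0,"tz":0.03,"rx":0,"ry":0,"rz":0.115},{"tx":0,"ty":0,"tz":0,"rx":0,"ry":0,"rz":0},{"tx":0,"ty":0,"tz":0,"rx":0,"ry":0,"rz":0}]'
python3 - <<'E'
from h import *
chk('e3',1)
im,d=r.get_image("scene"); cv2.imwrite("pics/s9.png",im[:,:,::-1]); P=cloud("scene",d)
q=P[(d>0)&(P[...,2]>.16)&(P[...,2]<.24)]; q=q[np.linalg.norm(q[:,:2]-[.502,-.22],axis=1)<.025]; print("handle top",np.percentile(q[:,2],[50,90]) if len(q) else None)
E
```

```text
t: 27.92
tool_pos: [0.4981, 0.141, 0.2567]
orientation: [3.05, 0.751, 0.0]
wrist_force: [-1.9, 0.9, 2.6]
gripper_width: 0.154
t: 28.3
tool_pos: [0.498, 0.141, 0.2564]
orientation: [-3.087, -0.582, -0.0]
wrist_force: [-0.7, 0.7, 5.3]
gripper_width: 0.153
jaw -68.6 n 1347 ztop 0.1124 bar dir rel tool x (deg, +=ccw above) 0.8 ymm -0.3 tool [0.498  0.141  0.2564] M [ 0.17  0.19 -0.06] F [-0.7  0.7  5.3] w 0.153 j6 1.35 t 28.3
handle top [0.18492757 0.18868718]
```

View pics/e3.png

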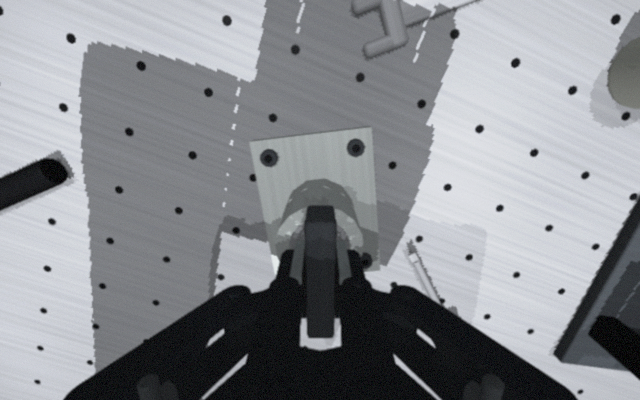

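View pics/s9.png

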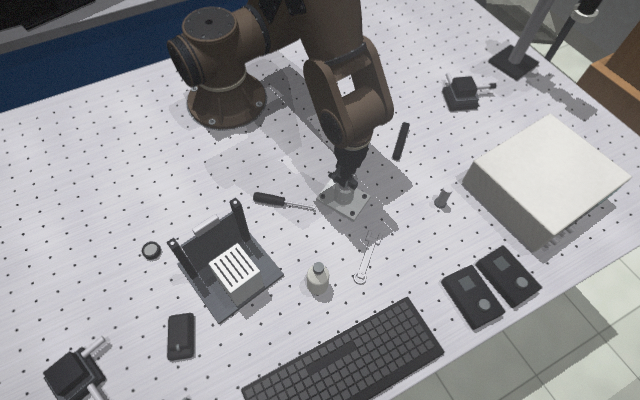

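All checks agree: about 360° forward, bar top down 16.2 mm since the start of the forward turn, grip held at 0.153, handle top at 0.188–0.189 m, bystanders unmoved. Handing in.

```bash
python3 -c "
from bench import r
print(r.close_job())"
```

```text
the job is handed in; nothing more can be done
None
```

The job is done and handed in at about 28 s of the 72 s allowed. The shutter is fully down and the bolt is one full turn into its thread, with the gripper still holding it firmly.

- **Shutter:** I gripped the handle and pushed it down 58.6 mm until it stalled at about 21 N. The handle top then read 0.188 m, which is fully shut, and it still read about that at the end.
- **Backward turn:** I turned the bolt anticlockwise with a loose gap. It dropped about 7 mm somewhere between 91° and 102°. I carried on to about 118° because I had combined two steps before checking. It rose about 0.4 mm, and I saw no sign of it hitting the stop.
- **Forward turn:** I gripped firmly and turned clockwise 218.6°, regripped once, then turned another 141.3°, about 360° in all. The bar top came down 16.2 mm, which puts the bolt's origin at about 99.7 mm against the expected 100 mm.
- **Final state:** the grip measures 0.153 (about 13 mm) on the 14 mm bar, and the wrist force is about 5 N. The last scene picture shows the bystanders where they were.
- **Checks that disagreed:**
  - One bar-height reading just after the regrip (0.133 m) was wrong because finger points were picked up. The next reading, 0.1164 m, matched the 0.1161 m expected.
  - The wrist camera also placed both grasped parts about 2 mm nearer in x than the fixed cameras did. I aimed between the two.

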